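# Slide the locked slug carriage up to its end stop

## Task

Press the red lock button on the drilling slide's carriage down with the fingertips and, keeping it held down all the way, push the carriage along its rail towards the spindle until it rests against the yellow end stop. Then let go so that the button springs back up and locks the carriage there. Nothing needs grasping; leave the loose things around it where they stand.

Things in the scene. Friction and masses are not known exactly. Their poses are not given: they have to be found in the camera images.
- button_top (a point): centre of the top of the red round lock button, 36 mm across, 10 mm proud of the carriage's top, 72 mm above the table; it sinks 6 mm at about 5 N. Up, it locks the carriage; past half way down it frees it. A black fence on the carriage, 66 mm wide, stands on the end-stop side, its face 22 mm from this point, its top 24 mm above it: a fingertip on the button can push on it. x: slide direction
- carriage_front (a point): centre of the carriage's front face, which meets the end stop, 49 mm above the table. The carriage: aluminium block 150 x 110 x 26 mm, its top 62 mm above the table, with an orange slug clamped ahead of the fence (up to 105 mm high). The button's centre lies 115 mm behind this face, on the same line. x axis: slide direction towards the stop, z up
- stop_face (a point): centre of the face of the yellow end stop (30 mm long, 100 mm wide, fixed across the rail; its place along the rail varies) that the carriage's front meets: at the end this point and carriage_front coincide. 49 mm above the table. x axis: slide direction
- carriage (a joint): how far the carriage has slid along its rail, m, growing towards the end stop. It weighs about 1 kg and needs 2 to 3 N to slide while the button is down; locked, it does not move for less than 40 N
- lock_button (a joint): how far the button is pressed, m: 0 up (locked), 0.006 fully down
- slide_unit: the whole bench drilling slide, bolted down: white base plate 580 x 185 mm, 12 mm thick; the origin lies on the table under the rail's line; its x axis is the slide direction (about to the robot's left), z up. The white and black spindle housing stands on it from 190 to 320 mm along x, 128 mm tall, with a chuck and a drill bit reaching back to 134 mm along x, 82 mm above the table
- slug_blue: blue plastic slug, 32 mm across, 56 mm tall, standing on the slide's base plate; origin under its centre. Not to be moved
- slug_green: green plastic slug, 32 mm across, 56 mm tall, standing on the slide's base plate; origin under its centre. Not to be moved
- jar: jar with a black cap, 60 mm across, 80 mm tall, on the table; origin under its centre. Not to be moved
- tape_roll: white tape roll lying flat, 90 mm across, 25 mm tall; origin under its centre. Not to be moved
- screwdriver: screwdriver lying on the table between the robot and the slide. Not to be moved
- spray: bottle with a blue cap, 56 mm across, 150 mm tall, beside the spindle housing; origin under its centre. Not to be moved
- mug: blue mug, 80 mm across, 90 mm tall, to the right on the table; origin under its centre. Not to be moved

How it is judged:
By the outcome, as a careful person would: the job done as asked, in the order asked, and still so for the second after the job is handed in, with the robot touching nothing.
It also fails if it takes over 38 s, if anything falls off the work surface, if the arm or the gripper's body presses on something with over 40 N, if the wrist force passes 120 N, or if a joint passes its speed limit or range.

## Robot

A 6-joint arm with a two-finger parallel gripper is mounted at the origin on the work surface. World frame = base frame: x ahead of the robot, y to its left, z up, the work surface at z = 0. Lengths are in mm, angles in degrees, forces in N, time in s.
With the tool pointing down it reaches from about 300 to 850 mm from the base axis. Payload 4.2 kg.
Tool frame: the origin (TCP) lies at the very end of the fingers, on their centre line; the grasp point (between the pads) lies 19 mm behind it; z points along the fingers, y is the line along which they close (so a half turn about z gives the same grasp; the last joint's range is limited). The gripper opens to 91 mm and grips with 3 to 60 N. Pads are 32 mm wide; open, the fingers measure 118 mm over their backs; the gripper's body (76 mm by 178 mm) begins 60 mm behind the grasp point.
Start: joints at [-71.62, 18.312, 89.639, -0, 72.044, -1.146], TCP at [192.192, -541.946, 213.976] pointing down, gripper open.
Joint ranges: [-177.97, 177.97], [-48.28, 115.42], [12.27, 149.76], [-77.06, 257.06], [2.81, 150.46], [-146.56, 146.56]. Speed limits (degrees/s): [147.25, 147.25, 180, 180, 180, 180].

## Interface

Orientations are given as [roll, pitch, yaw] about the fixed x, y, z axes, in that order (R = Rz(yaw) Ry(pitch) Rx(roll)).
In Python, from workcell import env gives the robot as it stands.
- The arm moves only by the shell command python3 -m pendant 'ROWS' [FORCE]. ROWS is a JSON object of lists of equal length, an entry for each row: "translation": the shift along the tool's x, y, z in mm, a list of three; "roll": the turn about the tool's z in rad; "hand": the closure in counts, from 0 (fully open) to 255 (shut). In form: {"translation": [[dx, dy, dz], ...], "roll": [roll, ...], "hand": [hand, ...]}. A call has exactly 8 rows; each row shifts and turns the commanded pose from where the row before left it, along the tool's axes as they then stand; what a row does not reach is not made up. A row lasts 1/12 s, in which the tool goes at most 41.7 mm and 7.16 degrees, less where a joint would pass 70% of its speed; a pose out of reach is approached as far as the arm can. A call with a gripper value outside its range is refused whole. The fingers move at their own pace and stop on an object; FORCE is the grip in N (left out, the last holds). Time passes only in rows, so rows that do not move let the fingers close, or fill a call up. It gives the time, the measured TCP pose, the force, the opening and the grip force at its end, in the units of the state.
- env.state(): the state, without advancing time (a new reading comes with each control period).
- env.grab_frame(name): name is "scene" or "top"; returns a dict with "frame" (420x560x3 uint8, red, green, blue), "z_map" (420x560 float32, mm along the optical axis (not along the pixel's ray), 0 where there is no reading), "fx", "fy", "cx", "cy" (pixels), "pose" (4x4, takes a point from camera to world coordinates). Camera axes: x right, y down, z forward; pixel columns grow to the right and rows downward; lengths in mm; the calibration is good to about 2 mm. A picture is of the moment at which its call begins.
- env.job_done(): hands the job in; it is judged then, once.
Trained networks look in a picture, given as the dict that the camera call returned (one of the last four; its "shot" number tells which), for a name from the list of things; names that differ only in an ending like _2 or _b are one class to them, and where a whole thing is asked for, a point or a joint stands for the part that bears it (a point fixed in the world has none). Each returns a list of dicts, best first, with "score" (0 to 1); they miss things now and then, are a little off and sometimes report something else, mostly with a low value. They report only what shows in the picture. A call takes as long as a camera call.
- env.recognise(picture, label): "rect" ([centre column, centre row, width, height] in pixels, round what is visible of it).
- env.regions_of(picture, label): "pixels" (420x560 bool, what is visible of it) and "rect" ([centre column, centre row, width, height] in pixels, round what is visible of it).
The state is a dict: "time_s": time; "qpos": joint angles; "qvel": joint speeds; "effort": joint torques, N m; "ee_pos": TCP position; "ee_rot": TCP orientation; "force": force on the tool from outside, world axes, zero at the start; "torque": the same for the moment, N m; "gripper_width": finger opening in mm; "gripper_force": force on a finger pad.
Only numpy, scipy, OpenCV 4.12 (cv2) and the standard library are available. Lean on these libraries where they do the work, as an engineer would, in place of code of your own. Each camera call takes 0.05 s, during which the arm holds its last target. There are 200 camera calls.

## Working session

There is one attempt and no reset: what is moved stays moved. The work goes in short steps, Python scripts to look and compute and a shell command to move; the robot and the scene stay as the last step left them, time stands still between calls to the robot, and variables do not carry over. Pictures are saved under pics/ and viewed, at most 10 in all, crops included, and the job is handed in when it is done.

```bash
mkdir -p pics; ls
cat > h.py <<'E'
import numpy as np, cv2
from workcell import env
def pts(p,mask):
    v,u=np.nonzero(mask&(p["z_map"]>0)); z=p["z_map"][v,u]
    c=np.c_[(u-p["cx"])/p["fx"]*z,(v-p["cy"])/p["fy"]*z,z,np.ones(len(z))]
    return (c@np.array(p["pose"]).T)[:,:3]
E
python3 - <<'E'
from h import *
print(env.state())
for n in ("scene","top"):
    p=env.grab_frame(n); cv2.imwrite(f"pics/{n}.png",p["frame"][:,:,::-1])
    print(n,np.round(p["pose"],2).tolist(),p["fx"])
    for l in ("button_top","carriage_front","stop_face","carriage","lock_button","slide_unit","slug_blue","slug_green","jar","screwdriver","spray","mug","tape_roll"):
        try:r=env.regions_of(p,l)
        except Exception as e: print(l,e);continue
        for d in r[:2]:
            q=pts(p,d["pixels"]); 
            if len(q): print(l,round(d["score"],2),np.round(d["rect"]),len(q),"med",np.median(q,0).round(),"lo",np.percentile(q,3,axis=0).round(),"hi",np.percentile(q,97,axis=0).round())
E
```

```text
pics
{'time_s': 0.0, 'qpos': array([-7.16206512e+01,  1.83494149e+01,  8.97067193e+01,  9.21340264e-04,
        7.20424047e+01, -1.14562954e+00]), 'qvel': array([-0.02276813,  0.06257535,  0.00542754,  0.04902653,  0.02778968,
       -0.07070665]), 'effort': array([ 1.65425276e-04, -4.12464094e+01, -2.31966734e+01,  7.22916378e-02,
        4.55727917e-02, -1.46827874e-04]), 'ee_pos': array([ 192.02473611, -541.45439071,  213.14046487]), 'ee_rot': array([-1.79901498e+02, -2.84594598e-03,  1.95246911e+01]), 'force': array([-0.38895744, -0.95936395,  0.15822999]), 'torque': array([ 0.01114213, -0.00040502, -0.04880116]), 'gripper_force': 0.0, 'gripper_width': 91.02618036784445}
scene [[-0.08, 0.58, -0.81, 1536.81], [1.0, 0.06, -0.06, -40.03], [0.01, -0.81, -0.59, 754.51], [0.0, 0.0, 0.0, 1.0]] 484.48462267175825
button_top 0.63 [387. 238.  28.  65.] 1306 med [683. 142.  77.] lo [651. 118.  10.] hi [693. 171. 151.]
button_top 0.55 [239. 196.  10.  10.] 89 med [ 535. -219.   73.] lo [ 518. -233.   67.] hi [ 547. -205.   75.]
carriage_front 0.65 [251. 202.  59.  44.] 2138 med [ 552. -178. 
[... 2592 characters left out ...]
ed [ 530. -220.   72.] lo [ 514. -235.   64.] hi [ 545. -205.   75.]
screwdriver 0.64 [235. 234. 275.  94.] 19979 med [515. -14.  33.] lo [ 436. -290.    9.] hi [621. 240. 129.]
screwdriver 0.56 [286. 297.  89.  30.] 654 med [ 393. -160.   22.] lo [ 363. -214.   -0.] hi [416. -39.  28.]
spray 0.69 [170. 170.  38.  38.] 885 med [654. 137.  98.] lo [637. 119.   9.] hi [683. 164. 151.]
spray 0.52 [225. 169.  29.  32.] 703 med [664.  19.  78.] lo [645.  -5.  18.] hi [695.  44.  83.]
mug 0.76 [442. 244.  60.  44.] 1765 med [ 503. -471.   39.] lo [ 465. -508.    1.] hi [ 541. -417.   91.]
tape_roll 0.73 [339. 157.  39.  36.] 683 med [ 716. -244.   24.] lo [ 674. -285.    2.] hi [ 757. -203.   28.]
```

Run:
```python
from h import *
ps=env.grab_frame("scene");p=env.grab_frame("top")
a=cv2.resize(p["frame"][110:330,70:490],None,fx=1.9,fy=1.9)
cv2.imwrite("pics/top2.png",a[:,:,::-1])
for n,q in (("top",p),("scene",ps)):
    P=pts(q,np.ones(q["z_map"].shape,bool)); C=pts(q,np.ones(q["z_map"].shape,bool))
    col=q["frame"][q["z_map"]>0].astype(int)
    box=lambda lo,hi:np.all((P>lo)&(P<hi),axis=1)
    for nm,m in (("carriage top",box([440,-270,58],[600,-80,66])),("plate",box([420,-330,8],[640,330,16])),
      ("yellow top",box([440,0,57],[590,90,70])&(col[:,0]>col[:,2]*1.8)&(col[:,1]>100)),
      ("red",box([490,-260,66],[570,-180,80])&(col[:,0]>2*col[:,1])),
      ("fence",box([470,-215,85],[590,-170,102])),):
        x=P[m]
        if len(x)<10: print(n,nm,len(x));continue
        r=cv2.minAreaRect(x[:,:2].astype(np.float32));print(n,nm,len(x),np.round(r[0],1),np.round(r[1],1),round(r[2],2),"z",np.median(x[:,2]).round(1),"mean",x.mean(0).round(1), "pct",np.percentile(x,[2,98],axis=0).round(0).tolist())
```

```text
top carriage top 2370 [ 525.1 -179.4] [110.4 149.8] 4.94 z 61.9 mean [ 522.9 -185.3   62. ] pct [[471.0, -252.0, 59.0], [579.0, -106.0, 65.0]]
top plate 8363 [545.9 -17.9] [213.4 579.4] 4.83 z 11.9 mean [543.5 -27.5  11.9] pct [[428.0, -303.0, 8.0], [632.0, 250.0, 15.0]]
top yellow top 607 [505.8  46.4] [98.7 29.2] 4.69 z 62.0 mean [504.9  46.2  61.9] pct [[458.0, 31.0, 58.0], [553.0, 62.0, 65.0]]
top red 208 [ 527.8 -219. ] [34.4 32.5] 32.79 z 71.7 mean [ 527.8 -218.8   71.6] pct [[512.0, -234.0, 68.0], [543.0, -203.0, 75.0]]
top fence 98 [ 526.2 -194.2] [64.2  6.2] 4.94 z 95.6 mean [ 526.  -194.    95.1] pct [[495.0, -198.0, 88.0], [557.0, -190.0, 99.0]]
scene carriage top 941 [ 529.1 -182.3] [115.2 148.5] 4.57 z 63.2 mean [ 545.4 -189.6   63.1] pct [[479.0, -254.0, 59.0], [585.0, -108.0, 66.0]]
scene plate 3818 [535.9 -19.9] [189.5 580.3] 4.78 z 13.2 mean [579.  -34.8  13.1] pct [[459.0, -304.0, 9.0], [636.0, 262.0, 16.0]]
scene yellow top 252 [508.2  44.9] [99.4 29.7] 4.72 z 63.4 mean [510.   44.4  63.4] pct [[461.0, 29.0, 61.0], [556.0, 60.0, 66.0]]
scene red 101 [ 533.1 -220.4] [32.6 32.7] 41.19 z 72.6 mean [ 534.5 -220.5   72.2] pct [[517.0, -236.0, 67.0], [549.0, -205.0, 76.0]]
scene fence 46 [ 528.3 -196.1] [68.3  5.1] 7.6 z 96.4 mean [ 534.6 -195.1   95.4] pct [[495.0, -200.0, 87.0], [562.0, -192.0, 99.0]]
```

View pics/top2.png

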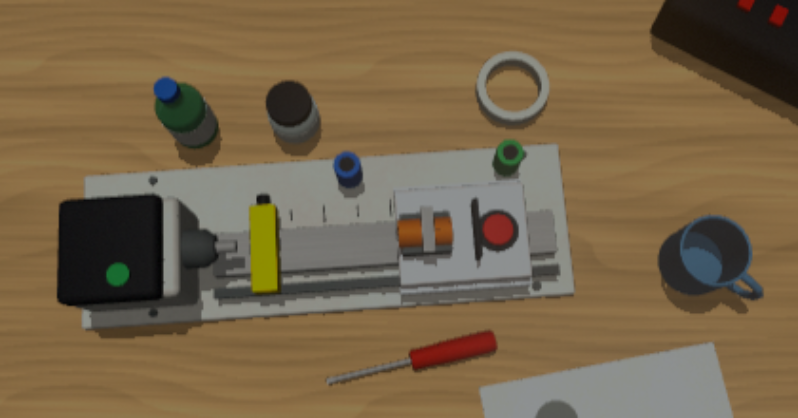

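View pics/scene.png

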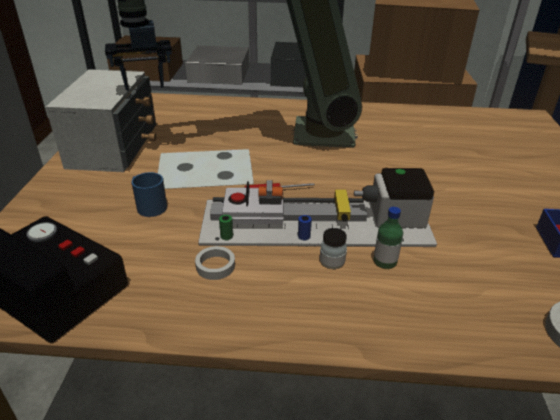

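The pictures show the carriage at right (red button at about (497,230) in the top crop). Ahead of it are the fence, the orange slug and the yellow stop at about (263,247). The slide direction is 94.8° from x, and the travel is about 136 mm. I'll close the fingers, turn the tool by 14.7° so its y axis runs along the slide, then approach high.

```bash
python3 -m pendant '{"translation":[[0,0,0],[0,0,0],[0,0,0],[28,-23,0],[28,-23,0],[28,-23,0],[28,-23,0],[28,-23,0]],"roll":[0.086,0.086,0.085,0,0,0,0,0],"hand":[255,255,255,255,255,255,255,255]}' 10
python3 -m pendant '{"translation":[[28,-23,0],[28,-23,0],[28,-23,0],[28,-23,0],[28,-23,0],[28,-23,0],[28,-23,0],[0,0,0]],"roll":[0,0,0,0,0,0,0,0],"hand":[255,255,255,255,255,255,255,255]}'
```

```text
time_s: 2.17
ee_pos: [323.0, -414.4, 214.1]
ee_rot: [180.0, -0.0, 4.8]
force: [0.6, -0.3, 0.6]
gripper_width: 40.8
gripper_force: 0.0
time_s: 2.83
ee_pos: [508.0, -234.6, 213.9]
ee_rot: [-179.9, -0.2, 5.1]
force: [0.8, -0.3, 0.5]
gripper_width: 0.8
gripper_force: 0.0
```

```bash
python3 -m pendant '{"translation":[[11,-9,0],[10,-8,0],[0,0,30],[0,0,30],[0,0,30],[0,0,10],[0,0,0],[0,0,0]],"roll":[0,0,0,0,0,0,0,0],"hand":[255,255,255,255,255,255,255,255]}'
```

```text
time_s: 3.5
ee_pos: [523.9, -220.6, 114.5]
ee_rot: [180.0, -0.0, 4.8]
force: [0.8, 0.0, 1.0]
gripper_width: 0.2
gripper_force: 0.0
```

```bash
python3 -m pendant '{"translation":[[4.4,-4,0],[0,0,5],[0,0,0],[0,0,0],[0,0,0],[0,0,0],[0,0,0],[0,0,0]],"roll":[0,0,0,0,0,0,0,0],"hand":[255,255,255,255,255,255,255,255]}'
python3 - <<'E'
from h import *
p=env.grab_frame("scene")
cv2.imwrite("pics/s3.png",cv2.resize(p["frame"][140:270,180:380],None,fx=4,fy=4)[:,:,::-1])
E
```

```text
time_s: 4.17
ee_pos: [527.5, -215.8, 109.1]
ee_rot: [180.0, -0.0, 4.8]
force: [0.5, 0.0, -0.2]
gripper_width: 0.8
gripper_force: 0.0
```

View pics/s3.png

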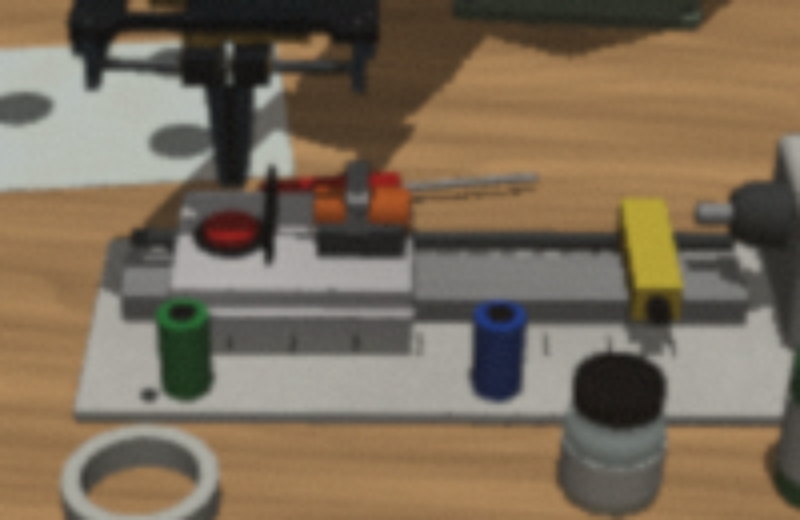

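The fingertips are over the button and behind the fence (fingers near (233,180), button (230,232)). Descending to press.

```bash
python3 -m pendant '{"translation":[[0,0,15],[0,0,15],[0,0,3],[0,0,3],[0,0,3],[0,0,2],[0,0,0],[0,0,0]],"roll":[0,0,0,0,0,0,0,0],"hand":[255,255,255,255,255,255,255,255]}'
```

```text
time_s: 4.88
ee_pos: [527.5, -215.8, 68.7]
ee_rot: [180.0, -0.0, 4.8]
force: [-2.8, 0.6, 5.8]
gripper_width: 0.4
gripper_force: 2.3
```

```bash
python3 -m pendant '{"translation":[[0,0,2],[0,0,1],[0,0,1],[0,0,0],[0,0,0],[0,0,0],[0,0,0],[0,0,0]],"roll":[0,0,0,0,0,0,0,0],"hand":[255,255,255,255,255,255,255,255]}'
```

```text
time_s: 5.55
ee_pos: [527.7, -216.1, 66.0]
ee_rot: [179.9, -0.1, 4.8]
force: [-4.5, 0.5, 12.8]
gripper_width: -0.0
gripper_force: 6.5
```

```bash
python3 -m pendant '{"translation":[[0,-1.5,0],[0,-1.5,0],[0,-1.5,0],[0,-1.5,0],[0,-1.5,0],[0,-1.5,0],[0,-1.5,0],[0,-1.5,0]],"roll":[0,0,0,0,0,0,0,0],"hand":[255,255,255,255,255,255,255,255]}'
```

```text
time_s: 6.22
ee_pos: [526.7, -205.1, 66.0]
ee_rot: [179.8, -0.1, 4.8]
force: [-5.1, -1.4, 12.1]
gripper_width: 0.2
gripper_force: 6.2
```

```bash
python3 -m pendant '{"translation":[[0,-3,0],[0,-5,0],[0,-6,0],[0,-6,0],[0,-6,0],[0,-6,0],[0,-5,0],[0,-3,0]],"roll":[0,0,0,0,0,0,0,0],"hand":[255,255,255,255,255,255,255,255]}'
python3 - <<'E'
from h import *
p=env.grab_frame("top"); 
P=pts(p,np.ones(p["z_map"].shape,bool)); col=p["frame"][p["z_map"]>0].astype(int)
m=np.all((P>[440,-270,58])&(P<[600,20,66]),axis=1)&(np.ptp(col,axis=1)<40)
d=np.array([-.084,.9965]); s=(P[m][:,:2]-[507.1,31])@d
print("front to stop",np.percentile(s,[98,99,99.8]), env.state()["ee_pos"],env.state()["force"])
E
```

```text
time_s: 6.88
ee_pos: [523.3, -164.6, 66.0]
ee_rot: [179.9, -0.1, 4.9]
force: [-4.3, -2.4, 12.6]
gripper_width: 0.9
gripper_force: 6.5
front to stop [-74.02570977 -72.40687686 -71.11181054] [ 523.26803317 -164.10986371   66.03274454] [-5.43182518 -0.64905917 14.00759203]
```

```bash
python3 -m pendant '{"translation":[[0,-4,0],[0,-6,0],[0,-6,0],[0,-6,0],[0,-6,0],[0,-6,0],[0,-4,0],[0,-2,0]],"roll":[0,0,0,0,0,0,0,0],"hand":[255,255,255,255,255,255,255,255]}'
python3 - <<'E'
from h import *
p=env.grab_frame("top"); 
cv2.imwrite("pics/t4.png",cv2.resize(p["frame"][180:300,150:350],None,fx=4,fy=4)[:,:,::-1])
E
```

```text
time_s: 7.6
ee_pos: [519.9, -124.6, 66.0]
ee_rot: [179.9, -0.1, 4.9]
force: [-5.1, -1.6, 14.1]
gripper_width: 0.5
gripper_force: 6.9
```

View pics/t4.png

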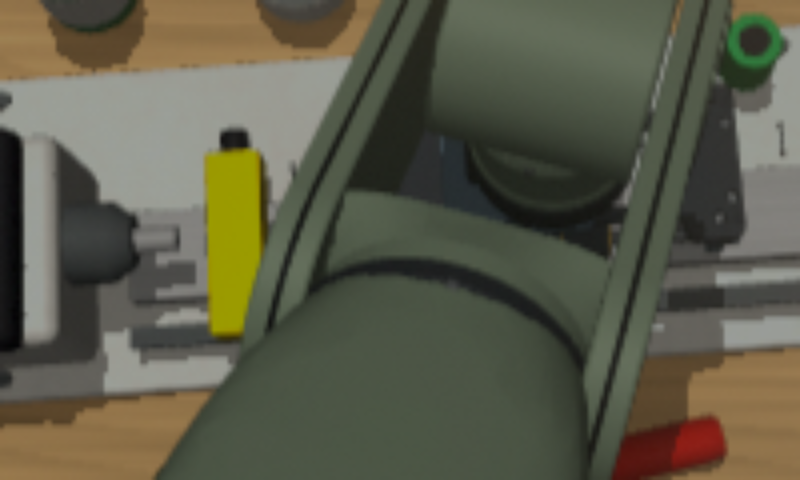

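The top view is blocked by the arm, so I'll use poses and forces; about 45–50 mm remain.

```bash
python3 -m pendant '{"translation":[[0,-4,0],[0,-6,0],[0,-6,0],[0,-6,0],[0,-5,0],[0,-4,0],[0,-3,0],[0,-2,0]],"roll":[0,0,0,0,0,0,0,0],"hand":[255,255,255,255,255,255,255,255]}'
python3 - <<'E'
from h import *
p=env.grab_frame("scene")
cv2.imwrite("pics/s5.png",cv2.resize(p["frame"][140:270,180:380],None,fx=4,fy=4)[:,:,::-1])
E
```

```text
time_s: 8.32
ee_pos: [516.9, -88.7, 66.0]
ee_rot: [179.9, -0.1, 4.9]
force: [-4.9, -1.5, 14.9]
gripper_width: 0.4
gripper_force: 7.2
```

View pics/s5.png

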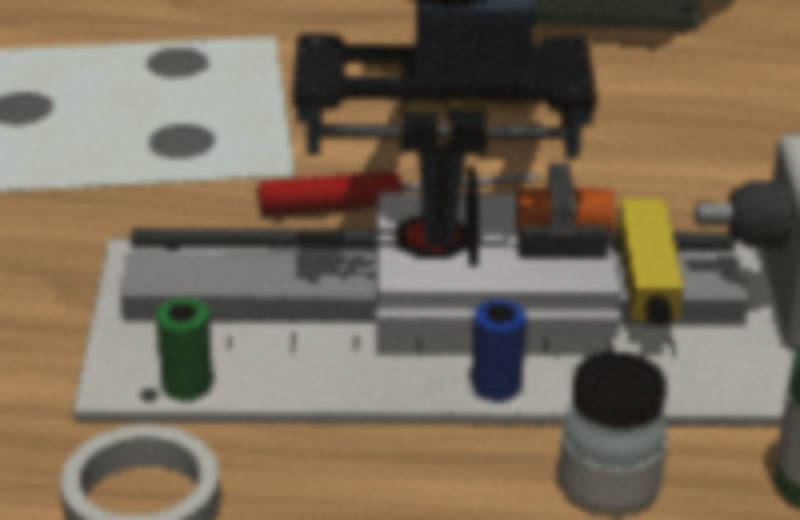

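The carriage is riding by friction with a small gap left (about (618,270) to the stop at (630,270)). I'll continue slowly.

```bash
python3 -m pendant '{"translation":[[0,-1.5,0],[0,-1.5,0],[0,-1.5,0],[0,-1.5,0],[0,-1.5,0],[0,-1,0],[0,-1,0],[0,0,0]],"roll":[0,0,0,0,0,0,0,0],"hand":[255,255,255,255,255,255,255,255]}'
```

```text
time_s: 9.03
ee_pos: [516.1, -79.7, 66.0]
ee_rot: [179.9, -0.1, 4.9]
force: [-4.8, -3.0, 14.1]
gripper_width: 0.6
gripper_force: 7.3
```

```bash
python3 -m pendant '{"translation":[[0,-1,0],[0,-1,0],[0,-1,0],[0,-1,0],[0,-1,0],[0,0,0],[0,0,0],[0,0,0]],"roll":[0,0,0,0,0,0,0,0],"hand":[255,255,255,255,255,255,255,255]}'
```

```text
time_s: 9.7
ee_pos: [517.7, -75.5, 66.1]
ee_rot: [179.8, -0.3, 4.9]
force: [-1.7, -4.8, 11.7]
gripper_width: 0.4
gripper_force: 5.5
```

```bash
python3 -m pendant '{"translation":[[0,-1,0],[0,-1,0],[0,-1,0],[0,-1,0],[0,0,0],[0,0,0],[0,0,0],[0,0,0]],"roll":[0,0,0,0,0,0,0,0],"hand":[255,255,255,255,255,255,255,255]}'
```

```text
time_s: 10.37
ee_pos: [517.9, -72.9, 66.1]
ee_rot: [179.6, -0.4, 4.9]
force: [-0.3, -9.9, 9.4]
gripper_width: 0.7
gripper_force: 8.1
```

```bash
python3 -m pendant '{"translation":[[0,-1,0.5],[0,-0.5,0],[0,0,0],[0,0,0],[0,0,0],[0,0,0],[0,0,0],[0,0,0]],"roll":[0,0,0,0,0,0,0,0],"hand":[255,255,255,255,255,255,255,255]}'
python3 - <<'E'
from h import *
p=env.grab_frame("scene")
cv2.imwrite("pics/s6.png",cv2.resize(p["frame"][160:250,260:380],None,fx=6.5,fy=6.5)[:,:,::-1])
E
```

```text
time_s: 11.03
ee_pos: [518.0, -72.8, 66.1]
ee_rot: [179.5, -0.4, 5.0]
force: [-1.5, -16.0, 13.1]
gripper_width: 0.3
gripper_force: 11.3
```

View pics/s6.png

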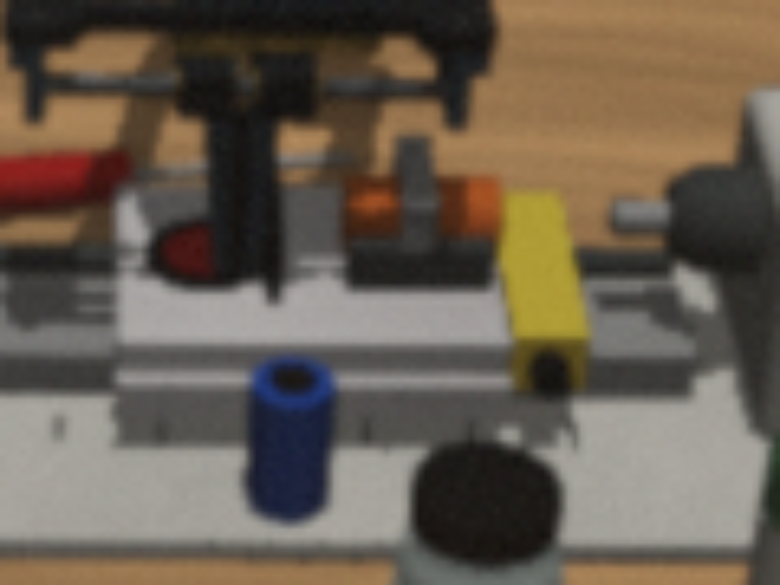

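The carriage is tight against the stop (seam at about (515,300)) and takes 16 N without moving. I'll ease the push a little and lift straight up.

```bash
python3 -m pendant '{"translation":[[0,1,0],[0,0,-2],[0,0,-3],[0,0,-4],[0,0,-6],[0,0,-10],[0,0,-15],[0,0,-20]],"roll":[0,0,0,0,0,0,0,0],"hand":[255,255,255,255,255,255,255,255]}'
python3 -m pendant '{"translation":[[0,0,-25],[0,10,-25],[0,25,-15],[0,25,0],[0,25,0],[0,20,0],[0,10,0],[0,0,0]],"roll":[0,0,0,0,0,0,0,0],"hand":[255,255,255,255,255,255,255,255]}'
python3 - <<'E'
from h import *
p=env.grab_frame("scene")
cv2.imwrite("pics/s7.png",cv2.resize(p["frame"][160:250,260:380],None,fx=6.5,fy=6.5)[:,:,::-1])
for l in ("button_top","lock_button"):
    for d in env.regions_of(p,l)[:2]:
        q=pts(p,d["pixels"]);print(l,d["score"],np.median(q,0))
E
```

```text
time_s: 11.75
ee_pos: [514.7, -69.4, 122.9]
ee_rot: [-180.0, 0.1, 4.8]
force: [0.4, 0.7, -0.2]
gripper_width: 0.3
gripper_force: 0.0
time_s: 12.42
ee_pos: [525.2, -185.6, 188.3]
ee_rot: [180.0, -0.0, 4.7]
force: [0.1, 0.5, -0.5]
gripper_width: 0.5
gripper_force: 0.0
button_top 0.61 [683.0243813  141.45175787  76.81596413]
lock_button 0.74 [523.06639964 -84.71932514  72.60423981]
```

View pics/s7.png

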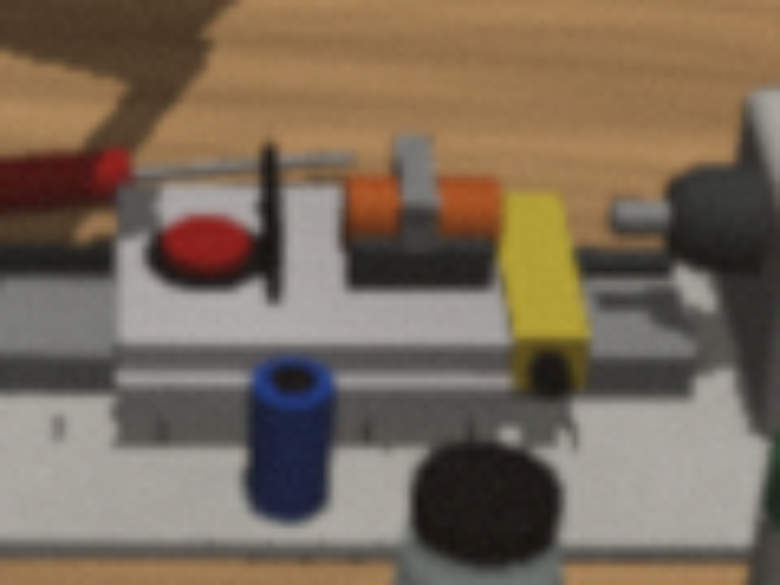

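The button is up (about 72 mm), the carriage is against the stop, and the robot is clear.

```bash
python3 -c "
from workcell import env
print(env.job_done())"
```

```text
the job is handed in; nothing more can be done
None
```

I handed the job in after about 12.5 s: the carriage rests against the yellow end stop, the button has sprung back up to its full 72 mm height, and the arm is clear.

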